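# Gauge a coin-slide casting under the bridge bar

## Task

Check the height of the coin-slide casting, the one with the upright coin fins: lay it flat on the plate of the bridge gauge and slide it along the plate, fins first from the end nearer the robot, under the fixed bar, with a light hand and never forcing it against the bar. If it clears, slide it on until the fins stand wholly beyond the bar and leave it lying there on the plate; if the fins catch on the bar, draw it back and lay it gently, flat and right way up, in the rework tray. Do not lift it over the bar, and leave the other things on the bench where they are.

Things in the scene. Friction and masses are not known exactly. Their poses are not given: they have to be found in the camera images.
- casting: Coin-slide casting to be checked: bright metal, loose, 0.28 to 0.43 kg. Low tongue 120 mm long (own x), 46 wide (y), flanks 20 high; origin at the centre of its underside, z up. Six thin upright fins stand on it over x = 18 to 54 mm. The low tail (x = -60 to 10) can be held from above across the 46 mm width and stay held while the fins go under the bar.
- fin_heel (a point): Rear foot of the fins: 18 mm ahead of the casting's origin along its x, 20 mm above its underside. The comb of fins is 35 mm wide; its tops are 36 mm above the underside if pressed home, but it may stand up to 6 mm proud (42 mm). How far differs from start to start and is not measured. It is rigid: it does not yield to the bar.
- gauge: Bridge gauge, fixed: a ground steel plate 240 mm long (own x) and 130 mm wide (own y), its flat top 16 mm above the bench, with a metal bar across it on two pillars. Origin at bench level under the plate's centre; x points from the entry end (the longer run of plate, towards the robot) to the far end, z up. There is no fence or stop on the plate.
- bridge: The gauge's fixed cross bar and its two pillars. Its origin and axes coincide with the gauge's; see bar_mid for the bar itself.
- bar_mid (a point): Centre of the bar's underside: 30 mm towards +x from the gauge's origin, 54 mm above the bench, 38 mm above the plate. The bar runs along the gauge's y, reaches 7 mm either side of this point in x, and is 10 mm thick (top 64 mm above the bench, nothing over 66). Pillars 20 mm round, 52 mm either side, 84 mm free between. Axes as the gauge's.
- rework_tray: Rework tray, fixed: an open dark sheet-steel tray, outside 210 mm (own x) by 130 mm (own y), 26 mm high, walls and floor 4 mm thick; origin at the centre of its underside on the bench. The casting lies in it lengthwise, either way round.
- bare_tongue: Bystander: a tongue without fins, 120 x 46 x 20 mm, lying towards the back of the bench. Leave alone.
- face_plate: Bystander: open rectangular plated frame 96 x 75 x 6 mm, lying flat. Leave alone.
- screwdriver: Bystander: screwdriver lying near the robot. Leave alone.
- screw_jar: Bystander: glass jar with a lid, 60 mm wide, 75 mm high. Leave alone.
- oil_bottle: Bystander: slim white bottle, 42 mm wide, 120 mm high. Leave alone.
- padlock: Bystander: padlock lying flat, 44 x 50 x 20 mm plus shackle. Leave alone.
- coin_tube: Bystander: standing coin tube, 34 mm wide, 68 mm high. Leave alone.
Not all that is in view belongs to the job. Leave any yellow look-alike of the casting alone.

How it is judged:
On the way, in this order (a step that is already met when the one before it is completed fails the run):
1. the casting lies flat on the gauge plate with its fins still short of the bar (z of casting in the frame of gauge between 0.013 and 0.0185 m and angle between casting's own z axis and vertical below 0.06 rad and y of casting in the frame of gauge between -0.04 and 0.04 m and x of fin_heel in the frame of gauge below -0.012 m), for 0.1 s.
2. it has been tried flat on the plate: the fins either stand wholly beyond the bar or have been felt against it (((z of casting in the frame of gauge between 0.013 and 0.0185 m and angle between casting's own z axis and vertical below 0.06 rad and y of casting in the frame of gauge between -0.04 and 0.04 m and x of fin_heel in the frame of gauge above 0.038 m and x of casting in the frame of gauge between 0.012 and 0.1 m) or (z of casting in the frame of gauge between 0.013 and 0.0185 m and angle between casting's own z axis and vertical below 0.06 rad and y of casting in the frame of gauge between -0.04 and 0.04 m and contact force between casting and bridge above 1.5 N))), for 0.04 s.
At the end, for the whole second after the job is handed in: Comb proud by under 2 mm: casting at rest, flat on the gauge plate, rear foot of the fins at least 1 mm past the bar, origin at most 70 mm past the bar's centre line. Comb higher: casting at rest, flat and right way up on the rework tray's floor. Within 0.4 mm of the limit, either (((z of fins_c0 in the frame of casting below 0.0274 m and z of casting in the frame of gauge between 0.013 and 0.0185 m and angle between casting's own z axis and vertical below 0.06 rad and y of casting in the frame of gauge between -0.04 and 0.04 m and x of fin_heel in the frame of gauge above 0.038 m and x of casting in the frame of gauge between 0.012 and 0.1 m and linear speed of casting below 0.02 m/s and angular speed of casting below 0.1 rad/s) or (z of fins_c0 in the frame of casting above 0.0266 m and x of casting in the frame of rework_tray between -0.06 and 0.06 m and y of casting in the frame of rework_tray between -0.05 and 0.05 m and z of casting in the frame of rework_tray below 0.008 m and angle between casting's own z axis and vertical below 0.06 rad and linear speed of casting below 0.02 m/s and angular speed of casting below 0.1 rad/s))); the robot touches nothing.
It fails at once if the casting is forced against the bar (more than 22 N) (contact force between casting and bridge above 22 N).
It fails at once if the casting is lifted over the bar (z of casting in the frame of gauge between 0.03 and 0.075 m and y of casting in the frame of gauge between -0.06 and 0.06 m and x of fin_heel in the frame of gauge between 0 and 0.13 m).
It fails at once if the casting is dropped into the tray (x of casting in the frame of rework_tray between -0.1 and 0.1 m and y of casting in the frame of rework_tray between -0.06 and 0.06 m and z of casting in the frame of rework_tray below 0.05 m and linear speed of casting above 0.45 m/s).
It fails at once if another thing on the bench is shifted by more than 30 mm (distance of any of bare_tongue, face_plate, screwdriver, screw_jar, oil_bottle, padlock, coin_tube from where it was at the start of the episode above 0.03 m).
It also fails if it takes over 53 s, if anything falls off the work surface, if the arm or the gripper's body presses on something with over 40 N, if the wrist force passes 120 N, or if a joint passes its speed limit or range.

## Robot

A 6-joint arm with a two-finger parallel gripper is mounted at the origin on the work surface. World frame = base frame: x ahead of the robot, y to its left, z up, the work surface at z = 0. Lengths are in m, angles in rad, forces in N, time in s.
With the tool pointing down it reaches from about 0.325 to 0.775 m from the base axis. Payload 5.5 kg.
Tool frame: the origin (TCP) lies on the centre line of the jaws, within the pads' length; the fingertips stand 17 mm ahead of it and the grasp point (between the pads) lies 2 mm behind it; z points along the fingers, y is the line along which they close (so a half turn about z gives the same grasp; the last joint's range is limited). The gripper opens to 85 mm and grips with 20 to 120 N. Pads are 22 mm wide; open, the fingers measure 114 mm over their backs; the gripper's body (76 mm by 85 mm) begins 54 mm behind the grasp point. The pads swing forward as they close: fully open they stand 13 mm farther back than shut.
Start: joints at [-1.356, 0.091, 1.231, -0, 1.82, -0.057], TCP at [0.161, -0.578, 0.248] pointing down, gripper open.
Joint ranges: [-2.87, 2.87], [-0.86, 2.18], [0.17, 2.46], [-1.51, 4.65], [0.06, 2.69], [-2.65, 2.65]. Speed limits (rad/s): [2.57, 2.57, 3.01, 3.14, 3.14, 3.14].

## Interface

Orientations are given as a rotation vector (axis times angle).
In Python, from workcell import * gives the robot as it stands.
- The arm moves only by the tool play_rows, never from a script. Its argument "plan" is a list of rows, each a list of 2 entries, a list of its own where there are three numbers: the shift along the tool's x, y, z in units of 500 mm (1.0 is 500 mm), then the turn, a rotation vector about the tool's x, y, z in units of 0.5 rad (1.0 is 0.5 rad). A call has 1 to 12 rows; each row is the pose to reach, as a shift and turn from the pose commanded when the call began, along the tool's axes at that moment; what a row does not reach only later rows make up. A row lasts 1/8 s, in which the tool goes at most 62.5 mm and 10.7 degrees, less where a joint would pass 70% of its speed; a pose out of reach is approached as far as the arm can. A call with a number of a shift or a turn outside -1 to 1 is refused whole. A call with a gripper value outside its range is refused whole. "fingers" is the closure, from 0 (fully open) to 1 (shut), set as the call begins (left out, the last holds). The fingers move at their own pace and stop on an object; the grip force is fixed at half the most. Time passes only in rows, so rows that repeat a pose let the fingers close. It gives the time, the measured TCP pose, the force, the opening and the grip force at its end, in the units of the state.
- observe(): the state, without advancing time (a new reading comes with each control period).
- capture(name): name is "side" or "top" or "wrist"; returns the picture (480x640x3 uint8, red, green, blue); there is no depth.
- calibration(name): a dict with "mtx" (3x3 intrinsics, pixels), "position" and "rotation" of the camera in the world. Camera axes: x right, y down, z forward; pixel columns grow to the right and rows downward; lengths in m; the calibration is good to about 2 mm. A picture is of the moment at which its call begins: read the wrist's pose just before it. calibration takes no time and is no camera call; for the wrist camera it gives the pose at the moment of the call.
- close_job(): hands the job in; it is judged then, once.
Trained networks look in the newest picture that a camera, given by its name, has taken for a name from the list of things; names that differ only in an ending like _2 or _b are one class to them, and where a whole thing is asked for, a point or a joint stands for the part that bears it (a point fixed in the world has none). Each returns a list of dicts, best first, with "p" (0 to 1); they miss things now and then, are a little off and sometimes report something else, mostly with a low value. They report only what shows in the picture. A call takes as long as a camera call. They do not tell look-alikes from the thing itself.
- boxes_of(label, camera): "xyz" ([x, y, z] in m, in the coordinates of the camera as it stood for that picture, good to about 4 mm: the middle of the surface that is visible of it).
- masks_of(label, camera): "region" (480x640 bool, what is visible of it).
The state is a dict: "time_s": time; "q": joint angles; "qvel": joint speeds; "tau": joint torques, N m; "eef_pos": TCP position; "tool_rot": TCP orientation; "force": force on the tool from outside, world axes, zero at the start; "ft_torque": the same for the moment, N m; "width": finger opening in m; "grip_force": force on a finger pad.
Only numpy, scipy, OpenCV 4.12 (cv2) and the standard library are available. Lean on these libraries where they do the work, as an engineer would, in place of code of your own. Each camera call takes 0.05 s, during which the arm holds its last target. There are 200 camera calls.

## Working session

There is one attempt and no reset: what is moved stays moved. The work goes in short steps, Python scripts to look and compute and a tool call to move; the robot and the scene stay as the last step left them, time stands still between calls to the robot, and variables do not carry over. Pictures are saved under pics/ and viewed, at most 10 in all, crops included, and the job is handed in when it is done.

Besides the shell and the picture viewer there is one more tool, called after "Call:" as name(argument=value, ...) on one line, values as JSON. play_rows: Moves the arm, as the interface text tells. Its arguments: {"type":"object","properties":{"plan":{"type":"array"},"fingers":{"type":"number"}},"required":["plan"]}

```bash
mkdir -p pics
cat > h.py <<'E'
from workcell import *
import numpy as np, cv2
from scipy.spatial.transform import Rotation as R
def rot(c):
    r=np.array(c["rotation"],float)
    return r if r.shape==(3,3) else R.from_rotvec(r).as_matrix()
def toworld(cam,p,c=None):
    c=c or calibration(cam); return rot(c)@np.array(p)+np.array(c["position"])
def pix2plane(cam,uv,z,c=None):
    c=c or calibration(cam); uv=np.atleast_2d(np.array(uv,float))
    d=(rot(c)@np.linalg.inv(c["mtx"])@np.c_[uv,np.ones(len(uv))].T).T
    o=np.array(c["position"]); return o+d*((z-o[2])/d[:,2])[:,None]
def proj(cam,P,c=None):
    c=c or calibration(cam); q=(np.atleast_2d(P)-np.array(c["position"]))@rot(c)
    q=q@np.array(c["mtx"]).T; return q[:,:2]/q[:,2:]
def save(im,n): cv2.imwrite("pics/"+n,cv2.cvtColor(im,cv2.COLOR_RGB2BGR))
def rect(mask,cam,z,c=None):
    cs,_=cv2.findContours(mask.astype(np.uint8),cv2.RETR_EXTERNAL,cv2.CHAIN_APPROX_NONE)
    k=max(cs,key=cv2.contourArea)[:,0,:]
    w=pix2plane(cam,k,z,c)[:,:2].astype(np.float32)*1000
    return cv2.minAreaRect(w)
E
python3 - <<'E'
from h import *
print(observe()["tool_rot"])
im=capture("top");save(im,"top0.png")
print(calibration("top"))
for l in ["casting","gauge","rework_tray","bridge"]:
    for d in boxes_of(l,"top"): print(l,round(d["p"],2),toworld("top",d["xyz"]).round(3),proj("top",toworld("top",d["xyz"])).round())
    for d in masks_of(l,"top"):
        print(l,"mask",round(d["p"],2),d["region"].sum(),rect(d["region"],"top",0.02))
save(capture("side"),"side0.png")
E
```

```text
[-3.11072838e+00 -4.25246702e-01  2.22983504e-04]
{'mtx': array([[508.49533538,   0.        , 316.57020399],
       [  0.        , 508.49533538, 236.54021233],
       [  0.        ,   0.        ,   1.        ]]), 'position': array([0.50200474, 0.0210974 , 1.21229022]), 'rotation': array([-2.21783044,  2.17474683, -0.08791304])}
casting 0.75 [ 0.411 -0.364  0.014] [[471. 311.]]
casting 0.74 [ 0.325 -0.216  0.018] [[409. 347.]]
casting 0.71 [ 0.571 -0.295  0.015] [[442. 242.]]
casting 0.68 [0.53  0.292 0.003] [[194. 255.]]
casting 0.56 [ 0.704 -0.446  0.018] [[506. 188.]]
casting mask 0.81 1131 ((417.47821044921875, -361.79278564453125), (51.07688522338867, 123.4649658203125), 25.081357955932617)
casting mask 0.77 1017 ((701.57470703125, -445.1756591796875), (48.33559036254883, 126.17387390136719), 10.413373947143555)
casting mask 0.71 1022 ((326.23858642578125, -214.95672607421875), (119.70800018310547, 47.785850524902344), 17.88471221923828)
casting mask 0.65 1080 ((571.6360473632812, -292.2961120605469), (51.09272766113281, 120.78268432617188), 70.18887329101562)
gauge 0.67 [ 0.585 -0.027  0.016] [[329. 234.]]
gauge mask 0.75 5556 ((586.5584106445312, -28.071205139160156), (239.3214874267578, 132.17059326171875), 14.043983459472656)
rework_tray 0.74 [0.534 0.293 0.002] [[194. 254.]]
rework_tray mask 0.65 5161 ((533.8163452148438, 288.98638916015625), (135.9983367919922, 210.38919067382812), 83.4751968383789)
bridge 0.66 [ 0.615 -0.019  0.064] [[327. 220.]]
bridge mask 0.71 374 ((614.9957275390625, -20.595870971679688), (25.03209686279297, 129.13441467285156), 13.054707527160645)
bridge mask 0.71 5232 ((534.4019165039062, 288.655517578125), (135.4639434814453, 211.9356231689453), 83.47834777832031)
```

View pics/top0.png

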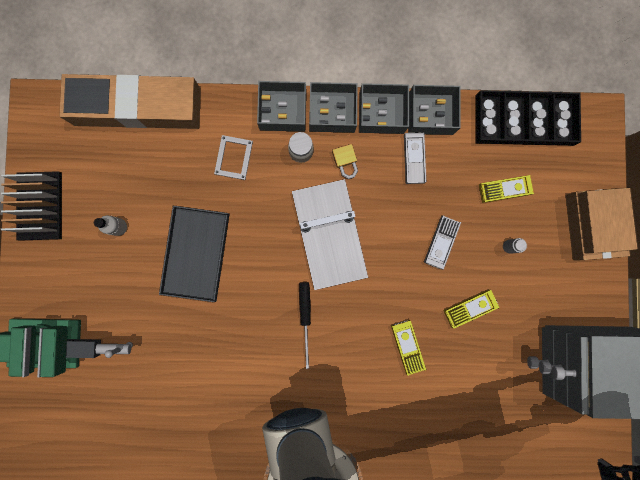

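Run:
```python
from h import *
im=cv2.imread("pics/top0.png")
a=cv2.resize(im[205:285,400:530],None,fx=4.5,fy=4.5,interpolation=cv2.INTER_CUBIC)
cv2.imwrite("pics/crop0.png",a)
c=calibration("top")
for n,(x0,x1,y0,y1),z in [("cast",(420,470,208,275),.02)]:
    hsv=cv2.cvtColor(im,cv2.COLOR_BGR2HSV); m=np.zeros((480,640),bool)
    m[y0:y1,x0:x1]=(hsv[y0:y1,x0:x1,1]<70)
    m=cv2.morphologyEx(m.astype(np.uint8),cv2.MORPH_OPEN,np.ones((2,2)))
    print(n,m.sum(),rect(m,"top",z))
```

```text
cast 1050 ((569.1546020507812, -295.6163024902344), (48.896305084228516, 120.70328521728516), 69.61217498779297)
```

View pics/crop0.png

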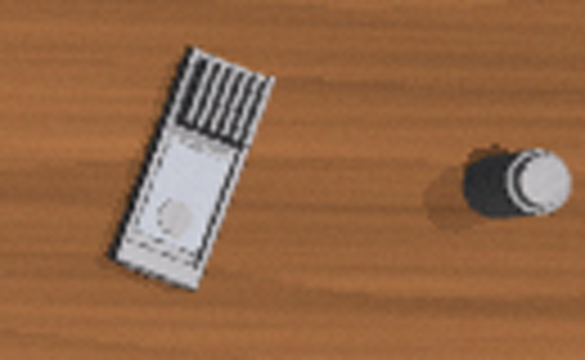

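View pics/side0.png

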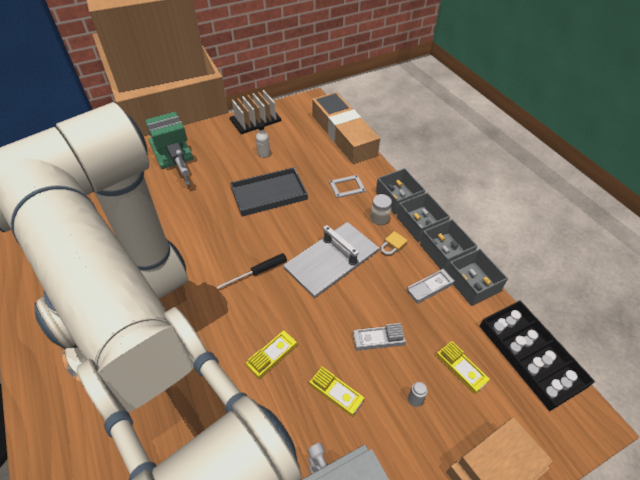

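The bright, finned one at px (443,242) is the casting: it is unpainted metal and its fins face away from the robot. The look-alikes are yellow, at (506,188), (471,309) and (408,347). The bare tongue at (415,158) has no fins. The gauge is at (329,234) and the tray at (194,254).

```bash
cat >> h.py <<'E'
def goto(p,yaw):
    "print shift/turn in plan units to bring TCP to p, tool down with tool x at yaw (deg)"
    s=observe(); T=R.from_rotvec(s["tool_rot"]).as_matrix()
    y=np.radians(yaw); G=np.array([[np.cos(y),np.sin(y),0],[np.sin(y),-np.cos(y),0],[0,0,-1]])
    print("shift",(T.T@(np.array(p)-s["eef_pos"])/.5).round(4),"turn",(R.from_matrix(T.T@G).as_rotvec()/.5).round(4),"t",s["time_s"],"F",np.round(s["force"],2))
E
python3 -c "
from h import *
goto([.537,-.283,.16],-20.4)"
```

```text
shift [ 0.8827 -0.3665  0.1765] turn [-1.0000e-04  0.0000e+00  1.2556e+00] t 0.5 F [ 0.7  -0.29  0.74]
```

Call:
play_rows(plan=[[[0.8827,-0.3665,0.1765],[0,0,1.0]],[[0.8827,-0.3665,0.1765],[0,0,1.0]],[[0.8827,-0.3665,0.1765],[0,0,1.0]],[[0.8827,-0.3665,0.1765],[0,0,1.0]],[[0.8827,-0.3665,0.1765],[0,0,1.0]],[[0.8827,-0.3665,0.1765],[0,0,1.0]],[[0.8827,-0.3665,0.1765],[0,0,1.0]],[[0.8827,-0.3665,0.1765],[0,0,1.0]],[[0.8827,-0.3665,0.1765],[0,0,1.0]],[[0.8827,-0.3665,0.1765],[0,0,1.0]],[[0.8827,-0.3665,0.1765],[0,0,1.0]]], fingers=0)

```text
time_s: 1.88
eef_pos: [0.5363, -0.2841, 0.1607]
tool_rot: [3.12, -0.36, 0.001]
force: [0.1, 0.4, 1.0]
width: 0.0855
grip_force: 0.0
```

Run:
```python
from h import *
goto([.537,-.283,.16],-20.4)
c=calibration("wrist");im=capture("wrist");save(im,"w1.png")
for d in masks_of("casting","wrist"): print(d["p"],d["region"].sum(),rect(d["region"],"wrist",.02,c))
```

```text
shift [ 0.0008 -0.0025  0.0013] turn [ 0.0011 -0.0015  0.2523] t 1.875 F [0.08 0.35 1.02]
0.96 773 ((389.8369445800781, -207.65484619140625), (57.30332565307617, 31.193082809448242), 84.31605529785156)
0.91 8962 ((573.99755859375, -295.6031188964844), (47.36185073852539, 119.5011978149414), 69.57762908935547)
0.81 984 ((672.4327392578125, -404.9953918457031), (43.43062973022461, 16.00694465637207), 76.77053833007812)
0.7 5268 ((406.9207763671875, -337.9019470214844), (68.12869262695312, 62.07233428955078), 24.087413787841797)
```

View pics/w1.png

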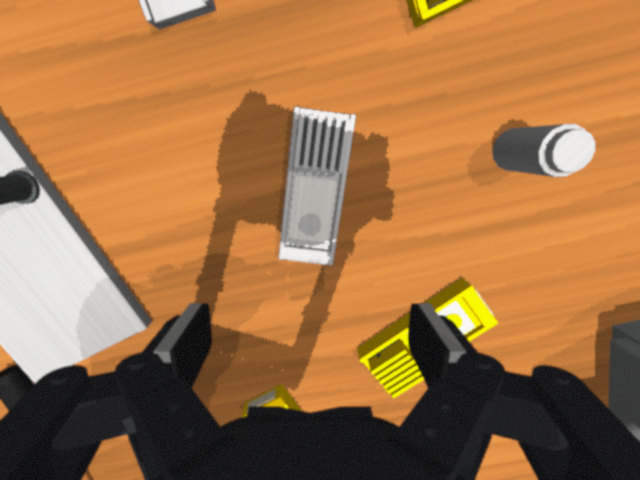

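```bash
python3 -c "
from h import *
goto([.5392,-.2834,.045],-20.4)"
```

```text
shift [ 0.005  -0.0028  0.2313] turn [ 0.0008 -0.0018  0.2519] t 1.975 F [-0.29 -0.34  0.35]
```

Call:
play_rows(plan=[[[0.004,-0.001,0.05],[0,0,0.254]],[[0.004,-0.001,0.15],[0,0,0.254]],[[0.004,-0.001,0.23],[0,0,0.254]],[[0.004,-0.001,0.23],[0,0,0.254]],[[0.004,-0.001,0.23],[0,0,0.254]]])

```text
time_s: 2.6
eef_pos: [0.5397, -0.2839, 0.0473]
tool_rot: [3.091, -0.556, 0.004]
force: [-0.9, -0.5, 1.3]
width: 0.0857
grip_force: 0.0
```

```bash
python3 -c "
from h import *
goto([.5392,-.2834,.020],-20.4)"
```

```text
shift [-0.0013 -0.0006  0.0545] turn [ 0.001  -0.0052  0.0002] t 2.6 F [-0.87 -0.5   1.29]
```

Call:
play_rows(plan=[[[0,0,0.027],[0,0,0]],[[0,0,0.054],[0,0,0]],[[0,0,0.054],[0,0,0]],[[0,0,0.054],[0,0,0]]])

```text
time_s: 3.1
eef_pos: [0.5391, -0.2829, 0.018]
tool_rot: [-3.092, 0.555, 0.0]
force: [1.1, 0.3, 0.1]
width: 0.0854
grip_force: 0.0
```

Call:
play_rows(plan=[[[0,0,0],[0,0,0]],[[0,0,0],[0,0,0]],[[0,0,0],[0,0,0]],[[0,0,0],[0,0,0]],[[0,0,0],[0,0,0]],[[0,0,0],[0,0,0]]], fingers=1)

```text
time_s: 3.85
eef_pos: [0.5395, -0.2832, 0.0188]
tool_rot: [3.092, -0.555, 0.002]
force: [-0.5, 0.1, 6.0]
width: 0.0444
grip_force: 64.5
```

```bash
python3 -c "
from h import *
goto([.5392,-.2834,.020],-20.4);s=observe();print(s['width'],s['grip_force'],s['eef_pos'])"
```

```text
shift [-0.0004  0.0005 -0.0023] turn [ 0.0006 -0.0027  0.0016] t 3.85 F [-0.48  0.1   5.95]
0.04438149153898546 64.45140838623047 [ 0.53947553 -0.28322621  0.01883225]
```

Call:
play_rows(plan=[[[0,0,-0.05],[0,0,0]],[[0,0,-0.12],[0,0,0]],[[0,0,-0.2],[0,0,0]],[[-0.12,-0.2,-0.2],[0,0,-0.35]],[[-0.18,-0.3,-0.2],[0,0,-0.7]],[[-0.242,-0.409,-0.2],[0,0,-1.0]],[[-0.242,-0.409,-0.2],[0,0,-1.0]],[[-0.242,-0.409,-0.2],[0,0,-1.0]],[[-0.242,-0.409,-0.2],[0,0,-1.0]],[[-0.242,-0.409,-0.2],[0,0,-1.0]],[[-0.242,-0.409,-0.2],[0,0,-1.0]]])

```text
time_s: 5.22
eef_pos: [0.4968, -0.0502, 0.1177]
tool_rot: [-3.134, -0.224, 0.001]
force: [0.1, -0.1, -3.3]
width: 0.0446
grip_force: 63.6
```

Run:
```python
from h import *
goto([.4977,-.0493,.12],14)
c=calibration("wrist");im=capture("wrist");save(im,"w2.png")
for l in ["gauge","bridge","casting"]:
  for d in masks_of(l,"wrist"): print(l,d["p"],d["region"].sum(),rect(d["region"],"wrist",.016 if l=="gauge" else .064 if l=="bridge" else .12,c))
```

```text
shift [ 0.0021 -0.0015 -0.0046] turn [-2.000e-04  1.300e-03 -2.026e-01] t 5.225 F [ 0.14 -0.15 -3.25]
gauge 0.93 34094 ((556.4486694335938, -26.144271850585938), (186.44512939453125, 160.1258544921875), 8.870016098022461)
bridge 0.76 12271 ((610.6676025390625, -21.165145874023438), (27.623720169067383, 126.25196075439453), 13.839882850646973)
casting 0.78 1496 ((442.4630126953125, -125.01705932617188), (49.7413444519043, 12.571231842041016), 45.04228210449219)
casting 0.74 3295 ((474.99127197265625, -191.53475952148438), (46.38315200805664, 22.14181137084961), 24.016328811645508)
casting 0.71 35414 ((534.4312133789062, -44.44305419921875), (118.21747589111328, 45.809349060058594), 7.381200790405273)
```

View pics/w2.png

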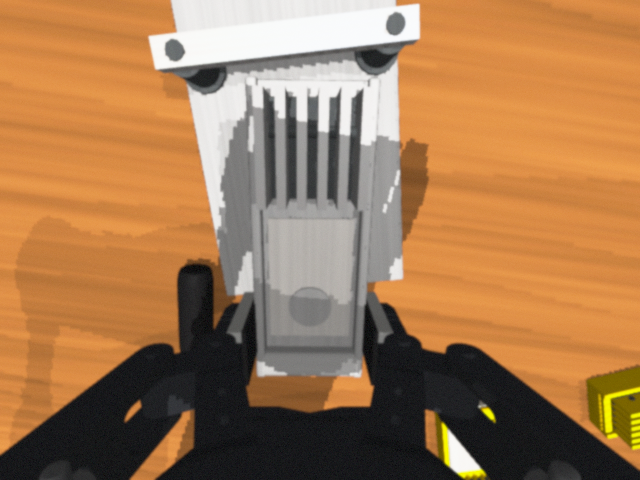

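Call:
play_rows(plan=[[[-0.006,-0.001,0],[0,0,-0.203]],[[-0.006,-0.001,0.05],[0,0,-0.203]],[[-0.006,-0.001,0.1],[0,0,-0.203]],[[-0.006,-0.001,0.13],[0,0,-0.203]],[[-0.006,-0.001,0.15],[0,0,-0.203]],[[-0.006,-0.001,0.155],[0,0,-0.203]],[[-0.006,-0.001,0.155],[0,0,-0.203]]])

```text
time_s: 6.3
eef_pos: [0.4941, -0.0491, 0.0412]
tool_rot: [3.118, 0.386, 0.001]
force: [-0.0, 0.3, -3.2]
width: 0.0447
grip_force: 63.7
```

```bash
python3 -c "
from h import *
goto([.4937,-.050,.0348],14)"
```

```text
shift [-0.0012  0.0014  0.0127] turn [ 0.0008 -0.0017  0.0039] t 6.3 F [-0.01  0.3  -3.23]
```

Call:
play_rows(plan=[[[0,0,0.006],[0,0,0]],[[0,0,0.01],[0,0,0]],[[0,0,0.012],[0,0,0]],[[0,0,0.012],[0,0,0]]])

```text
time_s: 6.8
eef_pos: [0.4939, -0.0491, 0.0348]
tool_rot: [3.118, 0.386, 0.001]
force: [-0.4, 0.2, -1.5]
width: 0.0446
grip_force: 63.8
```

Call:
play_rows(plan=[[[0,0,0.001],[0,0,0]],[[0,0,0.001],[0,0,0]]])

```text
time_s: 7.05
eef_pos: [0.4939, -0.0491, 0.0348]
tool_rot: [3.118, 0.386, 0.001]
force: [-3.6, 0.2, 4.8]
width: 0.0449
grip_force: 64.5
```

Call:
play_rows(plan=[[[0,0,0],[0,0,0]],[[0,0,0],[0,0,0]],[[0,0,0],[0,0,0]],[[0,0,0],[0,0,0]]], fingers=0.3)

```text
time_s: 7.55
eef_pos: [0.4937, -0.0491, 0.0339]
tool_rot: [3.118, 0.386, -0.0]
force: [-0.1, 0.1, 0.5]
width: 0.0596
grip_force: 0.0
```

Call:
play_rows(plan=[[[0,0,0],[0,0,0]],[[0,0,0],[0,0,0]],[[0,0,0],[0,0,0]],[[0,0,0],[0,0,0]],[[0,0,0],[0,0,0]]], fingers=1)

```text
time_s: 8.18
eef_pos: [0.494, -0.0492, 0.0344]
tool_rot: [3.118, 0.386, 0.001]
force: [0.2, -0.4, 2.9]
width: 0.0447
grip_force: 64.1
```

Run:
```python
from h import *
goto([.4937,-.050,.0348],14)
c=calibration("wrist");im=capture("wrist");save(im,"w3.png")
for l,z in [("bridge",.064),("casting",.036)]:
  for d in masks_of(l,"wrist"): print(l,d["p"],d["region"].sum(),rect(d["region"],"wrist",z,c))
print(observe()["force"],observe()["ft_torque"])
```

```text
shift [-0.0009  0.0015 -0.0009] turn [ 0.0007 -0.0012  0.0038] t 8.175 F [ 0.24 -0.39  2.93]
bridge 0.97 4429 ((605.1170654296875, -59.08767318725586), (8.211199760437012, 19.376920700073242), 14.046333312988281)
bridge 0.32 35701 ((538.9373779296875, -37.4573860168457), (92.73904418945312, 35.866790771484375), 13.303949356079102)
casting 0.71 35686 ((530.5437622070312, -39.61500930786133), (119.65049743652344, 45.964805603027344), 13.52937126159668)
[ 0.50129453 -0.83988422  3.37930935] [-0.0395178   0.0188991  -0.04354502]
```

View pics/w3.png

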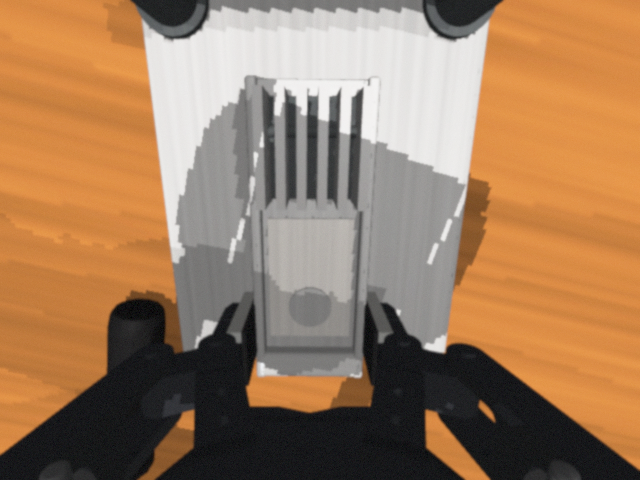

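Call:
play_rows(plan=[[[0.006,0,0],[0,0,0]],[[0.012,0,0],[0,0,0]],[[0.018,0,0],[0,0,0]],[[0.024,0,0],[0,0,0]],[[0.028,0,0],[0,0,0]],[[0.03,0,0],[0,0,0]],[[0.03,0,0],[0,0,0]]])

```text
time_s: 9.2
eef_pos: [0.5076, -0.0457, 0.0343]
tool_rot: [3.118, 0.386, -0.003]
force: [-5.3, -1.2, 7.9]
width: 0.0448
grip_force: 64.7
```

Run:
```python
from h import *
print([np.round(observe()[k],4) for k in("eef_pos","force","ft_torque")])
c=calibration("wrist");im=capture("wrist");save(im,"w4.png")
for d in masks_of("casting","wrist"): print(d["p"],d["region"].sum(),rect(d["region"],"wrist",.036,c))
print([np.round(observe()[k],4) for k in("eef_pos","force","ft_torque")])
```

```text
[array([ 0.5076, -0.0457,  0.0343]), array([-5.2567, -1.2482,  7.8576]), array([-0.181 ,  0.7551, -0.0011])]
[array([ 0.5075, -0.0457,  0.0343]), array([-4.1389, -1.3044,  8.0011]), array([-0.2093,  0.666 , -0.037 ])]
```

View pics/w4.png

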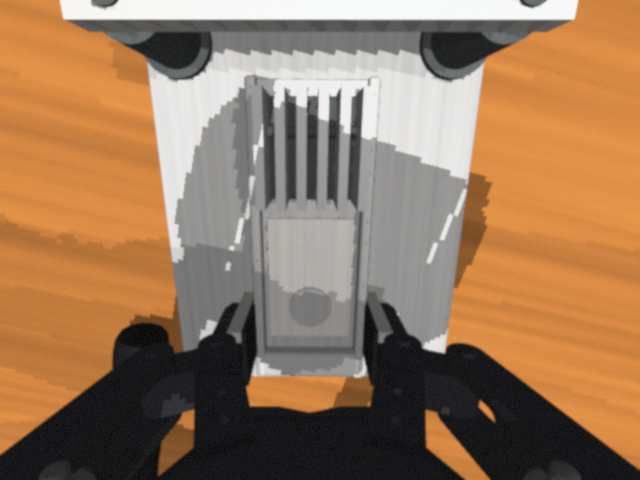

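Run:
```python
from h import *
e=np.array([np.cos(np.radians(14)),np.sin(np.radians(14)),0])
b=pix2plane("wrist",[[316,32]],.054)[0];f=pix2plane("wrist",[[316,82],[316,88]],.053)
b2=pix2plane("wrist",[[316,20]],.064)[0]
print("gap mm",(b-f)@e*1000,(b2-f)@e*1000, observe()["force"])
```

```text
gap mm [12.43836797 14.0315856 ] [12.3187501  13.91196773] [-4.13890998 -1.3044041   8.00109059]
```

Call:
play_rows(plan=[[[0,0,-0.0008],[0,0,0]],[[0.005,0,-0.0008],[0,0,0]],[[0.01,0,-0.0008],[0,0,0]],[[0.014,0,-0.0008],[0,0,0]],[[0.016,0,-0.0008],[0,0,0]],[[0.016,0,-0.0008],[0,0,0]]])

```text
time_s: 10.05
eef_pos: [0.5155, -0.0435, 0.0344]
tool_rot: [-3.118, -0.386, 0.003]
force: [-4.3, -2.2, 5.7]
width: 0.0447
grip_force: 64.4
```

Call:
play_rows(plan=[[[0.001,0,-0.0006],[0,0,0]],[[0.002,0,-0.0006],[0,0,0]],[[0.003,0,-0.0006],[0,0,0]],[[0.004,0,-0.0006],[0,0,0]],[[0.004,0,-0.0006],[0,0,0]]])

```text
time_s: 10.68
eef_pos: [0.5179, -0.0429, 0.0344]
tool_rot: [-3.118, -0.386, 0.0]
force: [-0.4, -0.5, 0.1]
width: 0.0448
grip_force: 63.9
```

Call:
play_rows(plan=[[[0.001,0,0],[0,0,0]],[[0.002,0,0],[0,0,0]],[[0.002,0,0],[0,0,0]]])

```text
time_s: 11.05
eef_pos: [0.5189, -0.0426, 0.0344]
tool_rot: [-3.117, -0.386, 0.0]
force: [0.3, -0.4, -2.1]
width: 0.0448
grip_force: 63.5
```

Call:
play_rows(plan=[[[0.001,0,0.0002],[0,0,0]],[[0.002,0,0.0003],[0,0,0]],[[0.002,0,0.0003],[0,0,0]]])

```text
time_s: 11.42
eef_pos: [0.52, -0.0424, 0.0345]
tool_rot: [-3.118, -0.386, -0.0]
force: [0.4, -0.1, -2.2]
width: 0.0446
grip_force: 63.5
```

Call:
play_rows(plan=[[[0.001,0,0.0004],[0,0,0]],[[0.002,0,0.0005],[0,0,0]],[[0.002,0,0.0005],[0,0,0]]])

```text
time_s: 11.8
eef_pos: [0.5208, -0.0423, 0.0344]
tool_rot: [3.118, 0.386, -0.0]
force: [-1.1, -0.1, -0.8]
width: 0.0445
grip_force: 63.6
```

Call:
play_rows(plan=[[[0.001,0,0],[0,0,0]],[[0.002,0,0],[0,0,0]],[[0.002,0,0],[0,0,0]]])

```text
time_s: 12.18
eef_pos: [0.521, -0.0422, 0.0344]
tool_rot: [3.118, 0.386, -0.004]
force: [-7.2, -2.0, 2.9]
width: 0.0447
grip_force: 64.0
```

Probably caught: there was 7 N of resistance and almost no advance. I'll back off, release and regrip so the casting lies truly flat, then try once more.

Call:
play_rows(plan=[[[-0.004,0,0],[0,0,0]],[[-0.006,0,0],[0,0,0]],[[-0.006,0,0],[0,0,0]]])

```text
time_s: 12.55
eef_pos: [0.5192, -0.0427, 0.0344]
tool_rot: [3.118, 0.386, 0.001]
force: [1.0, -0.3, -2.4]
width: 0.0448
grip_force: 63.5
```

Call:
play_rows(plan=[[[0,0,0],[0,0,0]],[[0,0,0],[0,0,0]],[[0,0,0],[0,0,0]],[[0,0,0],[0,0,0]]], fingers=0.35)

```text
time_s: 13.05
eef_pos: [0.519, -0.0427, 0.0345]
tool_rot: [3.118, 0.386, 0.0]
force: [-0.1, -0.1, 0.3]
width: 0.0553
grip_force: 0.0
```

Call:
play_rows(plan=[[[0,0,0],[0,0,0]],[[0,0,0],[0,0,0]],[[0,0,0],[0,0,0]],[[0,0,0],[0,0,0]],[[0,0,0],[0,0,0]]], fingers=1)

```text
time_s: 13.68
eef_pos: [0.5192, -0.0428, 0.0347]
tool_rot: [3.118, 0.386, 0.001]
force: [0.1, -0.1, 4.1]
width: 0.0446
grip_force: 63.3
```

Call:
play_rows(plan=[[[0.001,0,0],[0,0,0]],[[0.002,0,0],[0,0,0]],[[0.003,0,0],[0,0,0]],[[0.004,0,0],[0,0,0]],[[0.004,0,0],[0,0,0]]])

```text
time_s: 14.3
eef_pos: [0.5201, -0.0426, 0.0347]
tool_rot: [3.117, 0.386, -0.003]
force: [-5.0, -1.5, 7.6]
width: 0.0447
grip_force: 63.8
```

Call:
play_rows(plan=[[[0,0,-0.0005],[0,0,0]],[[0.001,0,-0.001],[0,0,0]],[[0.001,0,-0.001],[0,0,0]]])

```text
time_s: 14.68
eef_pos: [0.5207, -0.0424, 0.0347]
tool_rot: [3.118, 0.386, -0.003]
force: [-4.3, -1.1, 6.0]
width: 0.0445
grip_force: 63.5
```

Call:
play_rows(plan=[[[0.0005,0,-0.0004],[0,0,0]],[[0.001,0,-0.0008],[0,0,0]],[[0.001,0,-0.0008],[0,0,0]]])

```text
time_s: 15.05
eef_pos: [0.5208, -0.0424, 0.0347]
tool_rot: [3.118, 0.385, -0.005]
force: [-4.6, -1.7, 4.6]
width: 0.0446
grip_force: 63.4
```

Call:
play_rows(plan=[[[0.0005,0,0],[0,0,0]],[[0.001,0,0],[0,0,0]],[[0.0015,0,0],[0,0,0]],[[0.0015,0,0],[0,0,0]]])

```text
time_s: 15.55
eef_pos: [0.5209, -0.0423, 0.0347]
tool_rot: [3.117, 0.385, -0.007]
force: [-8.1, -1.6, 7.4]
width: 0.0444
grip_force: 63.6
```

Run:
```python
from h import *
im=capture("wrist");save(im,"w5.png")
s=capture("side")
print(proj("side",[[.61,-.02,.05]]))
u,v=proj("side",[[.59,-.025,.05]])[0].astype(int)
a=cv2.resize(s[v-50:v+50,u-65:u+65],None,fx=5,fy=5,interpolation=cv2.INTER_CUBIC)
b=cv2.resize(im[:200,150:490],(650,382))
save(np.vstack([a[:,:],b])[:,:][80:680],"c5.png")
```

```text
[[338.58617802 242.25239619]]
```

View pics/c5.png

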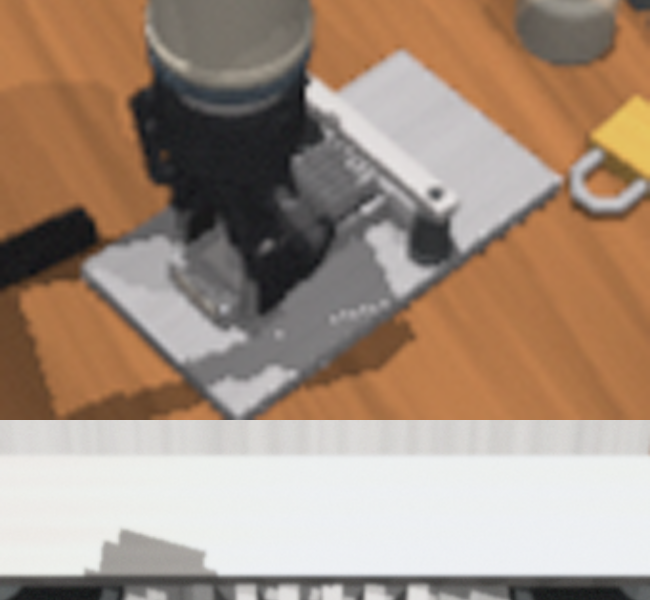

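It caught at the same place (TCP x ≈ 0.521) with force climbing to 8 N on both tries, so the comb is too high and the casting goes to rework.

Call:
play_rows(plan=[[[-0.01,0,0],[0,0,0]],[[-0.03,0,0],[0,0,0]],[[-0.055,0,-0.002],[0,0,0]],[[-0.08,0,-0.005],[0,0,0]],[[-0.08,0,-0.04],[0,0,0]],[[-0.08,0,-0.11],[0,0,0]],[[-0.08,0,-0.19],[0,0,0]],[[-0.08,0,-0.23],[0,0,0]],[[-0.08,0,-0.23],[0,0,0]]])

```text
time_s: 16.77
eef_pos: [0.4848, -0.0517, 0.1523]
tool_rot: [3.117, 0.386, 0.006]
force: [0.5, 0.3, -3.1]
width: 0.0445
grip_force: 62.7
```

```bash
python3 -c "
from h import *
goto([.498,.293,.15],-6.5)"
```

```text
shift [ 0.1938 -0.6622  0.0043] turn [ 0.0018 -0.0078  0.7195] t 16.775 F [ 0.46  0.35 -3.08]
```

Call:
play_rows(plan=[[[0.03,-0.1,0],[0,0,0.1]],[[0.06,-0.2,0],[0,0,0.2]],[[0.09,-0.3,0],[0,0,0.33]],[[0.12,-0.4,0],[0,0,0.46]],[[0.15,-0.5,0],[0,0,0.6]],[[0.17,-0.58,0],[0,0,0.68]],[[0.185,-0.63,0],[0,0,0.718]],[[0.194,-0.662,0],[0,0,0.718]],[[0.194,-0.662,0],[0,0,0.718]],[[0.194,-0.662,0],[0,0,0.718]]])

```text
time_s: 18.02
eef_pos: [0.4971, 0.2921, 0.1496]
tool_rot: [3.136, -0.178, -0.001]
force: [0.2, 0.7, -2.8]
width: 0.0447
grip_force: 62.7
```

Run:
```python
from h import *
goto([.498,.293,.027],-6.5)
c=calibration("wrist");im=capture("wrist");save(im,"w6.png")
for l,z in [("rework_tray",.02),("casting",.15)]:
  for d in masks_of(l,"wrist"): print(l,d["p"],d["region"].sum(),rect(d["region"],"wrist",z,c))
```

```text
shift [ 0.0017 -0.0022  0.2453] turn [0.0022 0.0014 0.0004] t 18.025 F [ 0.18  0.7  -2.83]
rework_tray 0.66 20018 ((543.54150390625, 288.8980712890625), (133.70127868652344, 197.5159149169922), 83.13632202148438)
casting 0.65 35835 ((534.3211059570312, 289.0555419921875), (47.02308654785156, 121.07562255859375), 82.85089874267578)
```

View pics/w6.png

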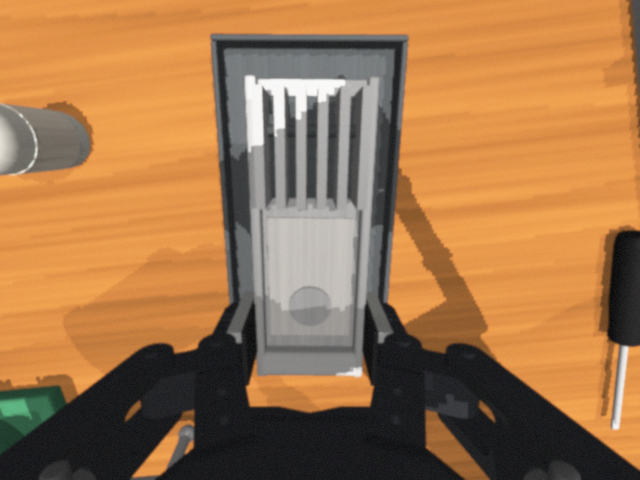

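Call:
play_rows(plan=[[[0,0,0.03],[0,0,0]],[[0,0,0.065],[0,0,0]],[[0,0,0.1],[0,0,0]],[[0,0,0.135],[0,0,0]],[[0,0,0.17],[0,0,0]],[[0,0,0.2],[0,0,0]],[[0,0,0.22],[0,0,0]],[[0,0,0.235],[0,0,0]],[[0,0,0.244],[0,0,0]],[[0,0,0.244],[0,0,0]]])

```text
time_s: 19.42
eef_pos: [0.4972, 0.2931, 0.0282]
tool_rot: [3.137, -0.177, -0.0]
force: [0.0, -0.4, -3.1]
width: 0.0444
grip_force: 62.9
```

Call:
play_rows(plan=[[[0,0,0.004],[0,0,0]],[[0,0,0.007],[0,0,0]],[[0,0,0.009],[0,0,0]],[[0,0,0.01],[0,0,0]],[[0,0,0.01],[0,0,0]]])

```text
time_s: 20.05
eef_pos: [0.4971, 0.2931, 0.0232]
tool_rot: [-3.137, 0.177, 0.0]
force: [1.1, -0.2, -3.4]
width: 0.0447
grip_force: 62.9
```

Call:
play_rows(plan=[[[0,0,0.0006],[0,0,0]],[[0,0,0.001],[0,0,0]],[[0,0,0.001],[0,0,0]]])

```text
time_s: 20.42
eef_pos: [0.4972, 0.2931, 0.0229]
tool_rot: [-3.137, 0.177, -0.0]
force: [-0.1, -0.1, -2.5]
width: 0.0445
grip_force: 62.9
```

Touching the floor. Release, let the fingers open, then lift straight up.

Call:
play_rows(plan=[[[0,0,0.001],[0,0,0]],[[0,0,0.001],[0,0,0]],[[0,0,0.001],[0,0,0]],[[0,0,0.001],[0,0,0]],[[0,0,0],[0,0,0]]], fingers=0.25)

```text
time_s: 21.05
eef_pos: [0.4972, 0.2931, 0.0228]
tool_rot: [-3.137, 0.177, -0.0]
force: [0.3, -0.3, 1.0]
width: 0.0637
grip_force: 0.0
```

Call:
play_rows(plan=[[[0,0,-0.02],[0,0,0]],[[0,0,-0.06],[0,0,0]],[[0,0,-0.13],[0,0,0]],[[0,0,-0.22],[0,0,0]],[[0,0,-0.3],[0,0,0]],[[0,0,-0.3],[0,0,0]],[[0,0,-0.3],[0,0,0]]])

```text
time_s: 21.92
eef_pos: [0.4972, 0.2931, 0.1735]
tool_rot: [-3.136, 0.177, -0.001]
force: [0.5, -0.2, 0.3]
width: 0.0638
grip_force: 0.0
```

Run:
```python
from h import *
c=calibration("wrist");im=capture("wrist");save(im,"w7.png");print(observe()["width"],observe()["eef_pos"])
for d in masks_of("casting","wrist"): print(d["p"],d["region"].sum(),rect(d["region"],"wrist",.024,c))
```

```text
0.06383647572898246 [0.49681532 0.29293141 0.17224521]
0.7 8354 ((534.3546142578125, 290.0154724121094), (47.42706298828125, 119.77381134033203), 82.75081634521484)
```

View pics/w7.png

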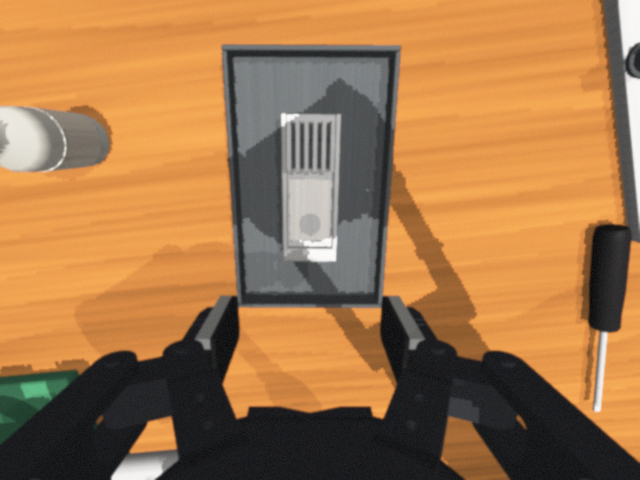

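The casting lies flat and fins up in the tray, around (311,187), and the gripper is clear of it.

```bash
python3 -c "
from h import *
print(close_job())"
```

```text
the job is handed in; nothing more can be done
None
```

The casting's fins caught on the bar in both flat tries, with about 8 N at most on the wrist, so I drew it back and laid it flat and right way up in the rework tray; the job is handed in, but no verdict came back.

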